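# Lock the lamp bracket onto the sprung stud

## Robot

A 7-joint arm with a two-finger parallel gripper is mounted at the origin on a cart in front of the work surface, level with it; the furniture and walls round the work are solid. World frame = base frame: x ahead of the robot, y to its left, z up, the work surface at z = 0. Lengths are in m, angles in rad, forces in N, time in s.
With the tool pointing down it reaches from about 0.425 to 0.95 m from the base axis. Payload 4.7 kg.
Tool frame: the origin (TCP) lies on the centre line of the jaws, within the pads' length; the fingertips stand robot.nose_length ahead of it and the grasp point (between the pads) lies 8 mm behind it (robot.nose_length is the distance from the TCP to the fingertips, in m); z points along the fingers, y is the line along which they close (so a half turn about z gives the same grasp; the last joint's range is limited). The gripper opens to 85 mm and grips with 20 to 120 N. Pads are 22 mm wide; open, the fingers measure 114 mm over their backs; the gripper's body (76 mm by 85 mm) begins 54 mm behind the grasp point. The pads swing forward as they close: fully open they stand 13 mm farther back than shut.
Start: joints at [-1.156, 0.469, -0.049, 1.532, 0.024, 1.141, -0.082], TCP at [0.29, 0.61, 0.214] pointing down, gripper open.
Joint ranges: [-2.59, 2.59], [-0.33, 1.99], [-1.39, 1.29], [0.1, 2.45], [-1.04, 4.18], [0.21, 1.99], [-2.66, 2.66]. Speed limits (rad/s): [2.57, 2.57, 3.14, 3.14, 3.14, 3.14, 3.14].

## Interface

Orientations are given as [roll, pitch, yaw] about the fixed x, y, z axes, in that order (R = Rz(yaw) Ry(pitch) Rx(roll)).
In Python, from plant import robot gives the robot as it stands. Calls block until the motion is done:
- robot.goto(position, orientation): joint-space move of the TCP to a pose.
- robot.move_straight(position, vel=0.15, attitude=None, contact_N=None): straight line of the TCP; attitude=None keeps the orientation; vel is the mean speed in m/s. With contact_N (N) it stops when the force on the tool has changed by that much, and returns True; else False.
- robot.move_joints(angles): joint-space move.
- robot.grip(opening, strength=None): opening from 0.0 (shut) to 1.0 (fully open); strength is the grip in N (None keeps the last); returns when the fingers have stopped.
- robot.sleep(seconds).
- robot.inverse_kinematics(position, orientation): joint angles nearest the present ones, or None.
- robot.sense(): the state.
- robot.grab_frame(name): name is "scene" or "side" or "wrist"; returns a dict with "image" (420x560x3 uint8, red, green, blue), "range_z" (420x560 float32, m along the optical axis (not along the pixel's ray), 0 where there is no reading), "fx", "fy", "cx", "cy" (pixels), "dist_coeffs" ([k1, k2, p1, p2, k3] as OpenCV has them; the pictures are not rectified), "R" (3x3) and "t" (3): a world point X has camera coordinates R X + t. Camera axes: x right, y down, z forward; pixel columns grow to the right and rows downward; lengths in m; the calibration is good to about 2 mm. A picture is of the moment at which its call begins.
A pose or a line that the arm cannot do raises robot.IKError and nothing moves.
- robot.close_job(): hands the job in; it is judged then, once.
The state is a dict: "t": time; "joint_pos": joint angles; "joint_velocities": joint speeds; "effort": joint torques, N m; "tcp_pos": TCP position; "tcp_rot": TCP orientation; "wrist_force": force on the tool from outside, world axes, zero at the start; "torque": the same for the moment, N m; "opening": opening from 0.0 (shut) to 1.0 (fully open); "gripper_force": force on a finger pad.
Only numpy, scipy, OpenCV 4.12 (cv2) and the standard library are available. Lean on these libraries where they do the work, as an engineer would, in place of code of your own. Each camera call takes 0.05 s, during which the arm holds its last target. There are 200 camera calls.

## Task

Hang the loose aluminium lamp bracket on the sloping stand: press the large end of its keyhole over the sprung stud until the bracket lies flat on the sloping face, then slide it straight down the slope until the stud sits fully home in the narrow end, and let go. The stud may be clamped anywhere along its cross slot and only shows itself by sight or feel, so work gently, never loading bracket or stand with more than about 25 N, and leave the other things where they lie.

Things in the scene. Friction and masses are not known exactly. Their poses are not given: they have to be found in the camera images.
- stand: Fixed grey assembly stand, base 150 (x) x 170 (y) mm, about 90 mm high at the back; origin at the centre of its underside, z up, x towards its high back edge. It carries the face and the stud. The top face alone rests on springs: it yields square to itself from about 3 N, 4 N per mm, at most 5 mm, and comes back; the stud has its own spring and does not sink with it.
- face: The stand's sloping top face, 130 mm (up the slope) x 170 mm, 20 degrees steep, low edge towards the robot. Origin in the centre of the surface, 65 mm above the table; x points up the slope, y across it (level), z square out of it. A cross slot 18 mm wide runs along y through the origin; the stud stands in it, square to the face, at x = 0.
- stud_near_end (a point): The end of the stud's range at y = -18 mm on the face's surface. The stud is clamped rigidly somewhere between here and stud_far_end, not measured. Neck 8 mm diameter, to 7 mm above the face; mushroom head 14 mm diameter, tapered, from 7 to 12.5 mm above the face.
- stud_far_end (a point): The other end of the stud's range, y = +18 mm on the face. Pressed, the stud sinks square into the slot on a spring (about 3 N to start, 8 N when level with the face). It springs back up as soon as the large hole comes over the head; the push on the bracket then vanishes.
- bracket: Loose cast aluminium L bracket, about 0.22 kg, lying on its base plate: 5 mm thick, x -52.5 to 52.5 mm, y -48.5 to 50.5 mm, with an upright flange near the +y side. Origin on the underside, z up (flange side). Keyhole through the plate along y = 0. It hangs properly with its underside on the face and its x axis pointing up the slope, like the face's x.
- bracket_grip (a point): Centre of the bracket's upright flange, at (0, 35, 27.5) mm in the bracket's frame, same axes. Flange 92 mm long (x), 10 mm thick (y), its top edge 51 mm above the plate's underside, plain sides; take it across its thickness from above, fingertips at least 15 mm above the plate's underside to clear the stud head.
- bracket_hole (a point): Centre of the keyhole's large round end, 17.4 mm across, on the underside of the plate, at (-18, 0, 0) mm in the bracket's frame. From it a slot 11 mm wide with a funnelled mouth runs towards +x and ends at x = +10 mm, so sliding the bracket down the slope brings the stud into the slot.
- bracket_seat (a point): Point on the plate's underside where the stud's axis lies when the stud touches the closed narrow end of the keyhole, at (6, 0, 0) mm in the bracket's frame (24 mm from the large end's centre). Fully home means this point is at the stud.
- bit_case: Bystander: black bit case, 58 x 88 x 22 mm, loose; origin at the centre of its underside.
- lead_plug_0: Bystander: black lamp lead plug, 22 x 82 x 22 mm, loose; origin at the centre of its underside.
- blind_plug_0: Bystander: small pale blanking plug, 25 mm across, 13 mm high, loose; origin at the centre of its underside.
- cover_strip: Bystander: black cover strip, 33 x 328 x 8 mm, loose, to the right of the stand; origin at the centre of its underside.
Things that resemble listed ones, but are neither listed nor needed, are in the scene too. Of the things that look like the bracket, the larger one is meant.

How it is judged:
On the way:
1. the bracket is pressed flat onto the sloping face with the large end of the keyhole at the stud's slot (x of bracket_hole in the frame of face between -0.006 and 0.006 m and y of bracket_hole in the frame of face between -0.025 and 0.025 m and z of bracket_hole in the frame of face between -0.003 and 0.0035 m and angle between the z axis of bracket and the z axis of face, either way round below 0.08 rad), for 0.1 s.
At the end, for the whole second after the job is handed in: The bracket lies flat on the sloping face (within 2.5 mm and 0.06 rad), its narrow keyhole end on the stud: the seat point within 3.5 mm of the stud's row (x = 0 of the face) and within 22 mm of the face's middle line, the large end 19 to 29 mm down the slope; let go and at rest (x of bracket_seat in the frame of face between -0.003 and 0.0035 m and y of bracket_seat in the frame of face between -0.022 and 0.022 m and z of bracket_seat in the frame of face between -0.002 and 0.0025 m and x of bracket_hole in the frame of face between -0.029 and -0.019 m and z of bracket_hole in the frame of face between -0.002 and 0.0025 m and angle between the z axis of bracket and the z axis of face, either way round below 0.06 rad and linear speed of bracket below 0.01 m/s); the robot touches nothing.
It fails at once if bracket and stand press on each other with more than 40 N (contact force between bracket and stand above 40 N).
It fails at once if the bit case is moved by more than 20 mm (distance of bit_case from where it was at the start of the episode above 0.02 m).
It fails at once if the lead plug is moved by more than 20 mm (distance of lead_plug_0 from where it was at the start of the episode above 0.02 m).
It fails at once if the blind plug is moved by more than 20 mm (distance of blind_plug_0 from where it was at the start of the episode above 0.02 m).
It fails at once if the cover strip is moved by more than 20 mm (distance of cover_strip from where it was at the start of the episode above 0.02 m).
It also fails if it takes over 67 s, if anything falls off the work surface, if the arm or the gripper's body presses on something with over 40 N, if the wrist force passes 120 N, or if a joint passes its speed limit or range.

## Working session

There is one attempt and no reset: what is moved stays moved. The work goes in short steps, each a Python script; the robot and the scene stay as the last script left them, time stands still between calls to the robot, and variables do not carry over. Pictures are saved under pics/ and viewed, at most 10 in all, crops included, and the job is handed in when it is done.

```bash
mkdir -p pics; ls; python3 - <<'E'
from plant import robot
import cv2,numpy as np,pickle
for n in ("scene","side"):
    f=robot.grab_frame(n); pickle.dump(f,open(n+".pkl","wb"))
    cv2.imwrite(f"pics/{n}0.png",cv2.resize(f["image"][:,:,::-1],None,fx=1.4,fy=1.4))
    print(n,f["fx"],f["fy"],f["cx"],f["cy"],f["dist_coeffs"],(-f["R"].T@f["t"]).round(3))
s=robot.sense();print(s, robot.nose_length)
E
```

```text
pics
scene 513.8000451686011 513.8000451686011 278.4673481829278 212.57276114587526 [0.01142373 0.         0.         0.         0.        ] [ 0.127 -0.482  0.84 ]
side 485.288404627578 485.288404627578 284.05910060650245 220.0945920542486 [-0.12046114  0.          0.          0.          0.        ] [ 0.282 -0.666  0.594]
{'t': 0.1, 'joint_pos': array([-1.15589054,  0.46938826, -0.04862881,  1.5335758 ,  0.02404032,
        1.14098947, -0.08230998]), 'joint_velocities': array([ 7.21225807e-04, -1.72534968e-03, -2.00022779e-05, -2.66194248e-03,
       -1.44303785e-03,  3.84896409e-04,  6.03965661e-04]), 'effort': array([ 3.28643700e-04, -5.11517322e+01, -4.70236433e-02, -2.38388568e+01,
        1.08616918e-02,  4.41548487e-03, -1.54066737e-05]), 'tcp_pos': array([0.28954612, 0.60912812, 0.21264739]), 'tcp_rot': array([-3.13981348e+00, -8.04744432e-06,  2.69781122e+00]), 'wrist_force': array([0.66393989, 0.18288721, 0.43326129]), 'torque': array([-0.03484795, -0.00347478, -0.02282564]), 'gripper_force': 0.0, 'opening': 0.9962630834618954} 0.011
```

View pics/scene0.png

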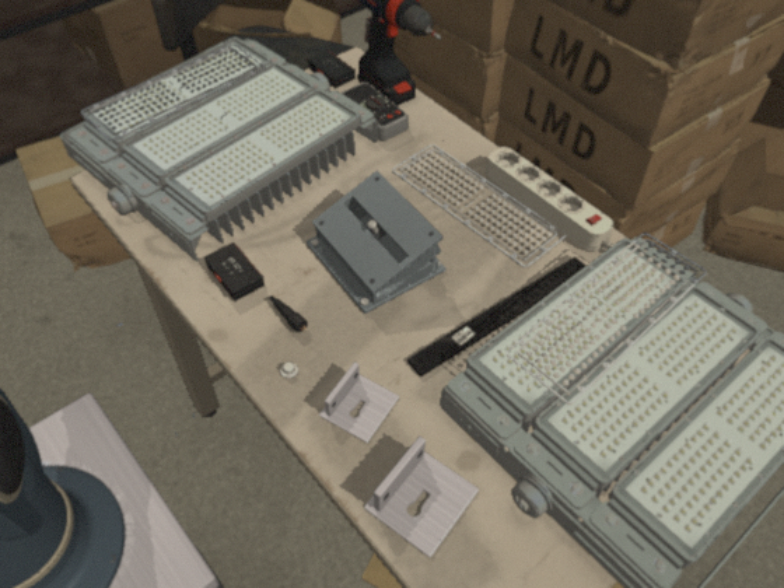

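View pics/side0.png

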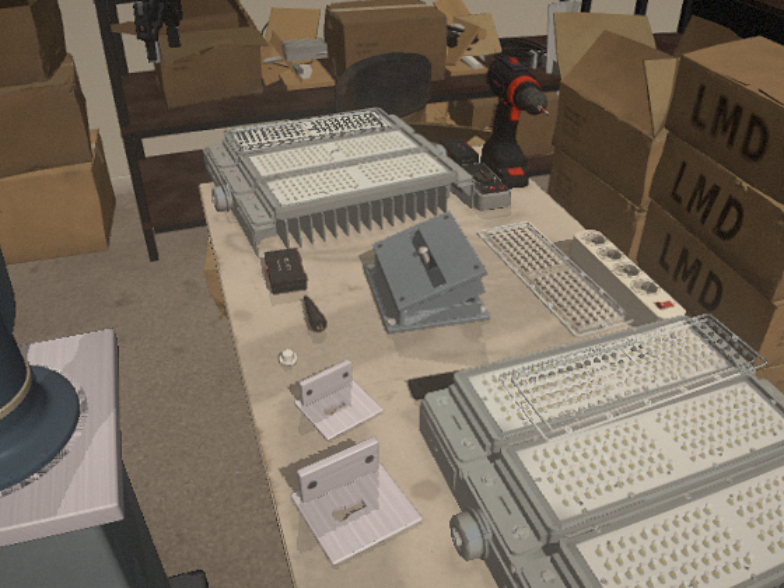

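The scene view shows the stand at about (375,240) and its stud near (374,226). The large bracket is at (420,495), with its flange to the upper left and the keyhole at (420,500). The smaller decoy bracket is at (358,405). Next I'll enlarge crops and use the depth data.

```bash
cat > h.py <<'E'
import numpy as np,cv2,pickle
def cloud(f):
    K=np.array([[f["fx"],0,f["cx"]],[0,f["fy"],f["cy"]],[0,0,1]]);h,w=f["range_z"].shape
    uv=np.stack(np.meshgrid(np.arange(w),np.arange(h)),-1).reshape(-1,1,2).astype(float)
    n=cv2.undistortPoints(uv,K,np.array(f["dist_coeffs"])).reshape(h,w,2)
    z=f["range_z"];P=np.dstack([n*z[...,None],z]).astype(float)
    return (P-f["t"])@f["R"]
def proj(f,X):
    K=np.array([[f["fx"],0,f["cx"]],[0,f["fy"],f["cy"]],[0,0,1]])
    return cv2.projectPoints(np.array(X,float).reshape(-1,1,3),cv2.Rodrigues(np.array(f["R"]))[0],np.array(f["t"],float),K,np.array(f["dist_coeffs"]))[0].reshape(-1,2)
E
python3 - <<'E'
from h import *
f=pickle.load(open("scene.pkl","rb"));C=cloud(f)
im=f["image"][:,:,::-1]
a=cv2.resize(im[115:225,215:325],(400,400),interpolation=cv2.INTER_CUBIC);b=cv2.resize(im[305:405,250:350],(400,400),interpolation=cv2.INTER_CUBIC)
cv2.imwrite("pics/crop1.png",np.hstack([a,b]))
for n in("scene","side"):
    g=pickle.load(open(n+".pkl","rb"));D=cloud(g)
    # bracket
    if n=="scene": sb=D[305:405,240:345]; ss=D[115:225,215:325]; st=D[150:180,255:285]
    else: sb=D[310:405,205:305]; ss=D[145:240,255:355]; st=D[170:200,285:325]
    p=sb.reshape(-1,3);
    t=p[(p[:,2]>.044)&(p[:,2]<.058)]
    r=cv2.minAreaRect((t[:,:2]*1000).astype(np.float32)); print(n,"flange top",len(t),np.median(t[:,2]),r)
    t=p[(p[:,2]>.003)&(p[:,2]<.009)]
    r=cv2.minAreaRect((t[:,:2]*1000).astype(np.float32)); print(n,"plate",len(t),r)
    # face: ransac-ish plane
    p=ss.reshape(-1,3);p=p[(p[:,2]>.03)&(p[:,2]<.12)];q=p
    for k in range(12):
        A=np.c_[q[:,:2],np.ones(len(q))];c=np.linalg.lstsq(A,q[:,2],rcond=None)[0]
        res=p[:,2]-np.c_[p[:,:2],np.ones(len(p))]@c; q=p[abs(res)<max(.003,.02*.7**k)]
    nrm=np.array([-c[0],-c[1],1]);nrm/=np.linalg.norm(nrm)
    print("n",nrm,"slope",np.degrees(np.arccos(nrm[2])),"updir",np.degrees(np.arctan2(c[1],c[0])),len(q))
    r=cv2.minAreaRect((q[:,:2]*1000).astype(np.float32));print("face rect",r,"z range",q[:,2].min(),q[:,2].max())
    hgt=(p-q.mean(0))@nrm
    s=p[(hgt>.006)&(hgt<.016)];print("stud cand",len(s),np.median(s,0) if len(s) else 0)
E
```

```text
scene flange top 367 0.050166655399599955 ((415.62078857421875, -212.99440002441406), (36.86719512939453, 155.46090698242188), 83.76228332519531)
scene plate 2528 ((381.7121276855469, -223.06234741210938), (176.6511993408203, 184.975341796875), 46.986610412597656)
n [-0.33913823  0.03365828  0.94013423] slope 19.925888370052977 updir -5.667845249919656 3357
face rect ((596.216552734375, 99.56025695800781), (173.78292846679688, 122.79512023925781), 84.47111511230469) z range 0.03939778429280551 0.08798205908138892
stud cand 32 [0.59266464 0.10068179 0.0755647 ]
side flange top 476 0.05006499610868616 ((383.2488708496094, -209.30088806152344), (93.20240783691406, 11.594080924987793), 12.383502006530762)
side plate 3137 ((397.77081298828125, -225.09153747558594), (175.42030334472656, 140.17027282714844), 68.37379455566406)
n [-0.34620868  0.03220768  0.93760451] slope 20.346920685888726 updir -5.314909425931244 2842
face rect ((600.8004150390625, 162.09300231933594), (302.8177490234375, 123.70744323730469), 85.66968536376953) z range 0.038756020046446 0.08787585385219827
stud cand 38 [0.58949434 0.10018752 0.07438846]
```

View pics/crop1.png

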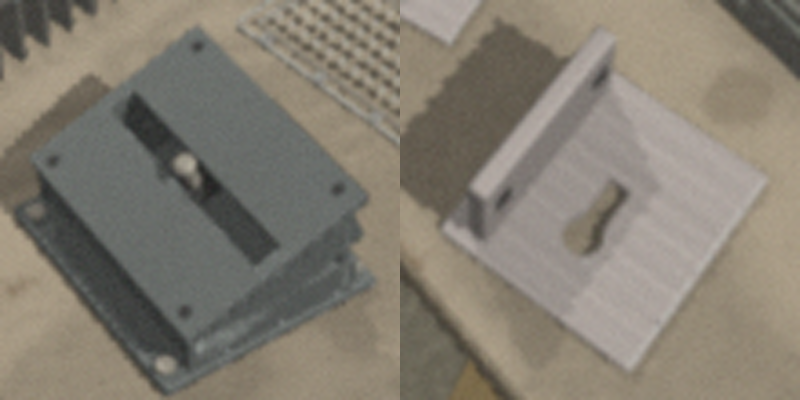

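The crop shows the stud head at crop (187,165) with its neck base at about (208,190), roughly mid-slot. The bracket's large hole end is at (583,237) and the narrow end at (615,190), so bracket +x points away from the robot, about 12° off world x. Next I'll check the path heights and projected points, then take wrist views.

```bash
cat >> h.py <<'E'
from scipy.spatial.transform import Rotation as Ro
def rz(a):return Ro.from_euler('z',a,degrees=True).as_matrix()
def rpy(M):return Ro.from_matrix(M).as_euler('xyz')
def face(yaw):return rz(yaw)@Ro.from_euler('y',-20,degrees=True).as_matrix()
FLIP=np.diag([1.,-1,-1])   # tool z = -n, tool x along up-slope
E
python3 - <<'E'
from h import *
from plant import robot
f=pickle.load(open("scene.pkl","rb"));C=cloud(f).reshape(-1,3)
for y0 in np.arange(-.5,.8,.1):
    print(round(y0,1),[round(float(np.percentile(q,99.5)),2) if len(q:=C[(C[:,1]>y0)&(C[:,1]<y0+.1)&(C[:,0]>x0)&(C[:,0]<x0+.1)&(C[:,2]>-.05)][:,2])>5 else None for x0 in np.arange(.2,1,.1)])
R=rz(12.4);o=np.array([.3832,-.2093,0])-R@[0,.035,0]
print("o",o,"hole px crop",((proj(f,[o+R@[-.018,0,.005],o+R@[.0525,-.0485,.005],o+R@[-.0525,-.0485,.005]])-[250,305])*4+[400,0]).round(0).tolist())
F=face(-5.4);fo=np.array([.596,.0997,.065])
print("face px",((proj(f,[fo+F@p for p in([0,0,.0125],[0,0,0],[.065,.085,0],[.065,-.085,0],[-.065,-.085,0],[-.065,.085,0])])-[215,115])*400/110).round(0).tolist())
for p,M in((fo+F@[-.03,0,.17],F@FLIP),(o+R@[0,.035,.2],R@FLIP),(o+R@[0,.035,.029],R@FLIP),(fo+F@[.018,.035,.045],F@FLIP)):
    for k in(0,180): print(p.round(3),k,robot.inverse_kinematics(p,rpy(M@rz(k))))
E
```

```text
-0.5 [None, None, 0.07, 0.1, 0.1, 0.1, 0.1, None]
-0.4 [None, 0.0, 0.07, 0.1, 0.1, 0.1, 0.1, 0.06]
-0.3 [None, 0.05, 0.07, 0.1, 0.1, 0.1, 0.1, None]
-0.2 [None, 0.01, 0.07, 0.1, 0.1, 0.1, 0.1, 0.04]
-0.1 [None, 0.04, 0.04, 0.01, 0.01, 0.01, 0.05, 0.04]
-0.0 [None, 0.01, 0.02, 0.07, 0.09, 0.01, 0.04, 0.04]
0.1 [None, 0.02, 0.02, 0.08, 0.09, 0.01, 0.04, 0.04]
0.2 [None, 0.07, 0.1, 0.09, 0.09, 0.09, 0.19, 0.0]
0.3 [None, 0.09, 0.1, 0.1, 0.1, 0.09, 0.21, 0.2]
0.4 [None, 0.09, 0.09, 0.09, 0.09, 0.09, 0.2, 0.1]
0.5 [None, 0.1, 0.1, 0.1, 0.1, 0.09, 0.03, 0.0]
0.6 [None, 0.09, 0.09, 0.09, 0.09, 0.07, None, None]
0.7 [None, None, None, None, None, None, None, None]
o [ 0.39071574 -0.24348353  0.        ] hole px crop [[582.0, 234.0], [771.0, 175.0], [629.0, 370.0]]
face px [[183.0, 161.0], [189.0, 173.0], [195.0, 20.0], [367.0, 192.0], [184.0, 339.0], [25.0, 155.0]]
[0.51  0.108 0.214] 0 [-0.83315132  0.05072487  0.4671259   2.15017915  0.21937459  0.64358422
 -2.19092397]
[0.51  0.108 0.214] 180 [-0.64582559  0.05503179  0.26964274  2.1416594   0.23657315  0.64743818
  0.93011146]
[ 0.383 -0.209  0.2  ] 0 [-0.65340429  0.13850945  1.18157721  2.12695984 -0.15575499  0.96748618
 -0.7407348 ]
[ 0.383 -0.209  0.2  ] 180 [-0.47794204  0.10251696  0.96486033  2.12255522 -0.10265072  0.96298876
  2.33042856]
[ 0.383 -0.209  0.029] 0 [-0.09942991  0.42391719  0.61945677  2.27144091 -0.46097314  0.5667419
 -0.48066462]
[ 0.383 -0.209  0.029] 180 [-0.06291524  0.41371387  0.57190721  2.26968891 -0.42288242  0.55882172
  2.62138351]
[0.601 0.134 0.113] 0 [-0.86712784  0.40156219  0.62728847  2.06467071 -0.22815852  0.42998825
 -1.78913679]
[0.601 0.134 0.113] 180 [-0.48152331  0.35091686  0.13728451  2.04409657  0.24219912  0.44572185
  0.91372214]
```

```bash
python3 - <<'E'
from h import *
from plant import robot
F=face(-5.4);fo=np.array([.596,.0997,.065]);R=rz(12.4);o=np.array([.3907,-.2435,0])
def snap(n):
    f=robot.grab_frame("wrist");s=robot.sense();pickle.dump((f,s),open(n+".pkl","wb"))
    print(n,s["t"],s["tcp_pos"].round(4),"cam",(-f["R"].T@f["t"]).round(3)); return f["image"][:,:,::-1]
robot.goto(fo+F@[-.03,0,.19],rpy(F@FLIP)); robot.sleep(.3); a=snap("w1")
robot.goto(o+R@[0,.035,.2],rpy(R@FLIP)); robot.sleep(.3); b=snap("w2")
cv2.imwrite("pics/w.png",np.hstack([cv2.resize(a,(400,300)),cv2.resize(b,(400,300))]))
E
```

```text
w1 2.4 [0.5033 0.1087 0.2332] cam [0.525 0.106 0.41 ]
w2 4.025 [ 0.3834 -0.2089  0.2   ] cam [ 0.463 -0.192  0.36 ]
```

View pics/w.png

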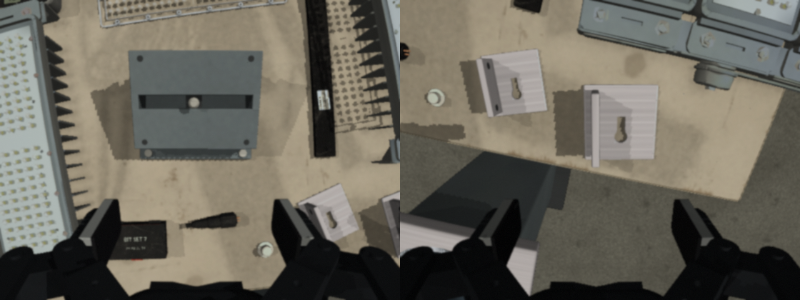

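The left wrist view shows the slot from (140,102) to (253,102) with the stud head at (194,102). The right one shows the bracket plate at (585–658,86–160) and the keyhole at (620,132). I'll zoom in on both.

```bash
python3 - <<'E'
from h import *
a=pickle.load(open("w1.pkl","rb"))[0];b=pickle.load(open("w2.pkl","rb"))[0]
R_=cv2.resize
A=R_(a["image"][125:160,185:365,::-1],None,fx=4,fy=4,interpolation=cv2.INTER_CUBIC)
B=R_(b["image"][110:240,250:380,::-1],None,fx=3.5,fy=3.5,interpolation=cv2.INTER_CUBIC)
c=np.zeros((595,720,3),np.uint8);c[:140]=A;c[140:595,:455]=B
cv2.imwrite("pics/z.png",c)
for f,n,sl in((a,"face",np.s_[70:205,180:372]),(b,"br",np.s_[110:240,245:380])):
    p=cloud(f)[sl].reshape(-1,3)
    if n=="face":
        p=p[(p[:,2]>.03)&(p[:,2]<.12)];q=p
        for k in range(12):
            A=np.c_[q[:,:2],np.ones(len(q))];c=np.linalg.lstsq(A,q[:,2],rcond=None)[0]
            res=p[:,2]-np.c_[p[:,:2],np.ones(len(p))]@c; q=p[abs(res)<max(.003,.02*.7**k)]
        n=np.array([-c[0],-c[1],1]);n/=np.linalg.norm(n)
        print(np.degrees(np.arccos(n[2])),np.degrees(np.arctan2(c[1],c[0])),len(q),cv2.minAreaRect((q[:,:2]*1000).astype(np.float32)),q[:,2].min(),q[:,2].max(),"z at",c@[.596,.0997,1])
        h=(p-[0,0,c[2]])@n; s=p[(h>.006)&(h<.016)];print("stud",len(s),s.mean(0),h[(h>.006)&(h<.016)].max())
    else:
        for lo,hi in((.003,.009),(.045,.056)):
            t=p[(p[:,2]>lo)&(p[:,2]<hi)];print(len(t),np.median(t[:,2]),cv2.minAreaRect((t[:,:2]*1000).astype(np.float32)))
E
```

```text
19.90235101059805 -5.248254350337928 21183 ((600.2913818359375, 100.52302551269531), (170.7997283935547, 118.75847625732422), 84.67667388916016) 0.041671721242049015 0.08791012494607416 z at 0.06366212272864291
stud 180 [0.59411432 0.10313027 0.07537305] 0.013942584551649553
8564 0.00435338945724513 ((392.0469055175781, -241.25039672851562), (104.95296478271484, 98.64936828613281), 12.734434127807617)
1166 0.050219302409535566 ((384.5723876953125, -207.71484375), (91.63341522216797, 9.212164878845215), 12.690133094787598)
```

View pics/z.png

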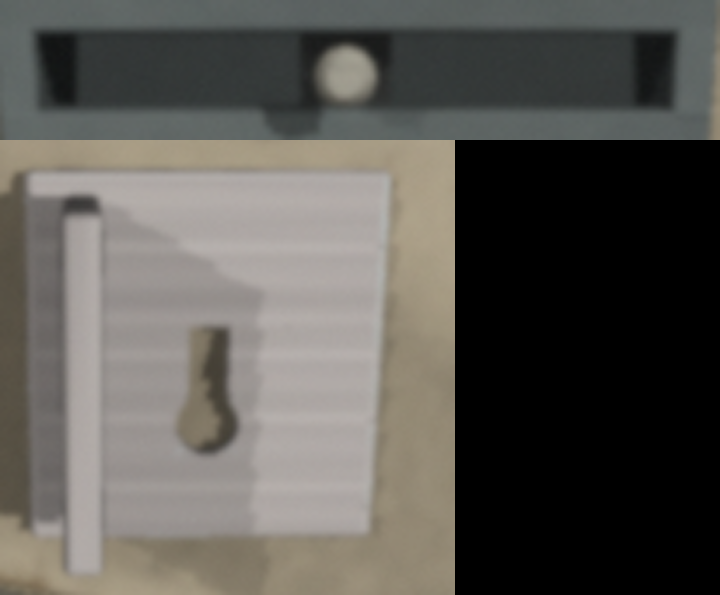

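The zoomed crop shows the stud head at (347,73), with the slot running from x = 38 to 677, so the stud sits about 2 mm to +y of the middle. The large hole is at (208,425) and the flange top runs (82,212)–(82,572). All three cameras agree within about 2 mm. I'll grasp now, lift, and measure again in the hand.

```bash
python3 - <<'E'
from h import *
from plant import robot
R=rz(12.65);g=np.array([.384,-.2085,0])
robot.grip(.5,strength=80)
robot.goto(g+[0,0,.1],rpy(R@FLIP))
print(robot.move_straight(g+[0,0,.030],vel=.08,contact_N=8), robot.sense()["tcp_pos"])
robot.grip(0.0,strength=80); s=robot.sense(); print(s["opening"],s["gripper_force"],s["wrist_force"])
robot.move_straight(g+[0,0,.15],vel=.1); robot.sleep(.3)
f=robot.grab_frame("wrist");s=robot.sense();pickle.dump((f,s),open("w3.pkl","wb"))
print(s["t"],s["opening"],s["gripper_force"],s["wrist_force"],s["tcp_pos"])
T=Ro.from_euler('xyz',s["tcp_rot"]).as_matrix()
p=(cloud(f).reshape(-1,3)-s["tcp_pos"])@T@FLIP   # hand frame: x as bracket, z up
p=p[(abs(p[:,0])<.075)&(p[:,1]>-.11)&(p[:,1]<.05)]
for z in np.arange(-.05,.04,.005): print(round(z,3),((p[:,2]>z)&(p[:,2]<z+.005)).sum())
cv2.imwrite("pics/w3.png",f["image"][:,:,::-1])
E
```

```text
False [ 0.38440563 -0.20872003  0.0304088 ]
0.06817165547784751 78.66393017582595 [-1.4375771   0.15590276  6.45072031]
8.1667 0.06756213259257587 78.44391725957394 [ 1.2346164  -0.24169562 -3.08318523] [ 0.38387028 -0.20856524  0.14984588]
-0.05 0
-0.045 0
-0.04 0
-0.035 112
-0.03 23605
-0.025 106
-0.02 43
-0.015 41
-0.01 50
-0.005 53
-0.0 52
0.005 59
0.01 67
0.015 2901
0.02 959
0.025 383
0.03 473
0.035 567
```

View pics/w3.png

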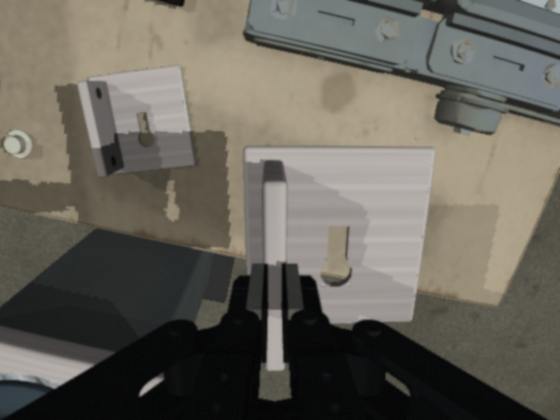

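The bracket is held. The keyhole's closed end is at (338,226) and the large end is centred near (336,271). Now I'll get the hole and the stud in the hand frame from the same camera.

```bash
python3 - <<'E'
from h import *
def hand(n):
    f,s=pickle.load(open(n+".pkl","rb"));T=Ro.from_euler('xyz',s["tcp_rot"]).as_matrix()
    return f,s,T,((cloud(f)-s["tcp_pos"])@T@FLIP)
f,s,T,p=hand("w3")
q=p[150:320,240:440].reshape(-1,3);q=q[(abs(q[:,2]+.027)<.004)]
c=np.linalg.lstsq(np.c_[q[:,:2],np.ones(len(q))],q[:,2],rcond=None)[0]
print("plate tilt deg",np.degrees(c[:2]),"z at hole",c@[-.018,-.035,1])
t=q[(abs(q[:,1]+.05)<.02)];  # far edge vs y
ed=[(y,q[(abs(q[:,1]-y)<.003)][:,0].max()) for y in np.arange(-.075,-.02,.01)];print("far edge",np.polyfit(*zip(*ed),1),np.round(ed,4).tolist())
ed=[(x,q[(abs(q[:,0]-x)<.003)][:,1].min()) for x in np.arange(-.04,.05,.01)];print("right edge",np.polyfit(*zip(*ed),1),np.round(ed,4).tolist())
fl=p[150:380,240:320].reshape(-1,3);fl=fl[(abs(fl[:,2]-.020)<.004)&(fl[:,0]>.015)];print("flange",len(fl),cv2.minAreaRect((fl[:,:2]*1000).astype(np.float32)),fl[:,0].max())
# pixels -> plate-top plane
def pix(f,T,s,uv,z):
    K=np.array([[f["fx"],0,f["cx"]],[0,f["fy"],f["cy"]],[0,0,1]]);n=cv2.undistortPoints(np.array([[uv]],float),K,np.array(f["dist_coeffs"])).ravel()
    Rm=np.array(f["R"]);cam=-Rm.T@f["t"];d=Rm.T@[*n,1]
    a=(cam-s["tcp_pos"])@T@FLIP;b=d@T@FLIP;return a+b*(z-a[2])/b[2]
zt=c@[-.018,-.035,1]
for uv in((338,226),(336,271),(329,240),(348,240),(336,287)): print(uv,pix(f,T,s,uv,zt).round(4))
# stud at w1
f,s,T,p=hand("w1");q=p[70:205,180:372].reshape(-1,3);q=q[abs(q[:,2]-np.median(q[:,2]))<.02];m=q
for k in range(10):
    c=np.linalg.lstsq(np.c_[m[:,:2],np.ones(len(m))],m[:,2],rcond=None)[0];r=q[:,2]-np.c_[q[:,:2],np.ones(len(q))]@c;m=q[abs(r)<max(.002,.01*.7**k)]
print("face tilt in hand",np.degrees(c[:2]),"tcp",s["tcp_pos"],s["tcp_rot"])
st=q[(r>.010)&(r<.015)&(abs(q[:,1])<.03)];print("stud head top",len(st),cv2.minAreaRect((st[:,:2]*1000).astype(np.float32)),st.mean(0),"face z",c@[*st.mean(0)[:2],1])
px=(185+347/4,125+73/4);print(px,pix(f,T,s,px,c@[*st.mean(0)[:2],1]+.0115))
for x in (.02,.05,-.02,0.07):
    e=m[abs(m[:,0]-x)<.004]
    if len(e): print("face edges y at",x,e[:,1].min(),e[:,1].max())
e=m[abs(m[:,1])<.03];print("face x range",e[:,0].min(),e[:,0].max())
E
```

```text
plate tilt deg [0.04013004 0.77074008] z at hole -0.026922560794452106
far edge [-0.0037198  0.0509618] [[-0.075, 0.0513], [-0.065, 0.0512], [-0.055, 0.0511], [-0.045, 0.0511], [-0.035, 0.0511], [-0.025, 0.0511]]
right edge [ 0.00049304 -0.08344812] [[-0.04, -0.0831], [-0.03, -0.083], [-0.02, -0.0838], [-0.01, -0.0839], [0.0, -0.0835], [0.01, -0.0838], [0.02, -0.0837], [0.03, -0.0831], [0.04, -0.0831]]
flange 1840 ((30.710142135620117, -0.6909675598144531), (9.966621398925781, 31.353647232055664), 89.62556457519531) 0.04637796105553872
(338, 226) [ 0.0102 -0.0348 -0.0269]
(336, 271) [-0.0167 -0.0352 -0.0269]
(329, 240) [ 0.002  -0.0303 -0.0269]
(348, 240) [ 0.002  -0.0407 -0.0269]
(336, 287) [-0.0269 -0.0358 -0.0269]
face tilt in hand [-0.08900788  0.05223736] tcp [0.5032686  0.10870736 0.23323085] [ 3.14137503 -0.34899009 -0.09372551]
stud head top 170 ((31.171218872070312, 3.177046298980713), (12.913887023925781, 12.384483337402344), 44.95246505737305) [ 0.03139606  0.00300017 -0.17932047] face z -0.19120121176170574
(271.75, 143.25) [ 0.03224329  0.00227496 -0.17970121]
face edges y at 0.02 -0.08364826506169638 0.08636062360924836
face edges y at 0.05 -0.0837808213918822 0.0851018509420753
face edges y at -0.02 -0.08350490467381964 0.08609422612943368
face edges y at 0.07 -0.084248717537777 0.08567250668219413
face x range -0.02956783687305059 0.09618052899378667
```

```bash
cat >> h.py <<'E'
_s1=pickle.load(open("w1.pkl","rb"))[1]
H1=Ro.from_euler('xyz',_s1["tcp_rot"]).as_matrix()@FLIP
PS=_s1["tcp_pos"]+H1@[.0318,.0026,-.1912]
H=H1@Ro.from_euler('x',-.77,degrees=True).as_matrix()
HU=np.array([-.0183,-.0352,-.0319])
def tgt(x,y,z): return PS+H1@[x,y,z]-H@HU      # hole centre at x,y,z from estimated stud foot
ATT=rpy(H@FLIP)
def where(s): 
    h=Ro.from_euler('xyz',s["tcp_rot"]).as_matrix()@FLIP
    return ((s["tcp_pos"]+h@HU-PS)@H1*1000).round(2), (np.array(s["wrist_force"])@H1).round(2)
E
python3 - <<'E'
from h import *
from plant import robot
print(PS,tgt(0,0,.04))
robot.move_straight(robot.sense()["tcp_pos"]+[0,0,.06],vel=.15)
robot.goto(tgt(0,0,.08),ATT)
robot.move_straight(tgt(0,0,.016),vel=.08); robot.sleep(.3); s=robot.sense();print(s["t"],where(s))
for z in(.012,.009,.006,.004,.002,.001,0,-.001):
    hit=robot.move_straight(tgt(0,0,z),vel=.015,contact_N=6);s=robot.sense();print(z,hit,where(s),s["opening"])
    if hit or where(s)[1][2]>8:break
f=robot.grab_frame("side");pickle.dump(f,open("s4.pkl","wb"))
u=proj(f,[PS])[0].astype(int);cv2.imwrite("pics/s4.png",cv2.resize(f["image"][u[1]-75:u[1]+75,u[0]-100:u[0]+100,::-1],None,fx=4,fy=4,interpolation=cv2.INTER_CUBIC))
print(robot.sense()["t"])
E
```

```text
[0.5983538  0.10233893 0.06443011] [0.59449721 0.13849963 0.13779902]
11.4417 (array([ 0.11,  0.24, 16.25]), array([ 0.26,  0.18, -0.6 ]))
0.012 False (array([-0.09, -0.1 , 11.86]), array([-1.45, -0.03, -1.33])) 0.06718365839746063
0.009 False (array([-0.09, -0.06,  8.9 ]), array([-0.66, -0.04, -0.87])) 0.0674611682439574
0.006 False (array([-0.11, -0.06,  5.89]), array([-0.41, -0.2 , -2.71])) 0.07128017829950173
0.004 False (array([-0.11, -0.02,  3.92]), array([-0.6 , -0.46, -2.32])) 0.068793662291793
0.002 False (array([-0.09, -0.04,  1.9 ]), array([-0.57, -0.33, -1.78])) 0.06733522836500827
0.001 False (array([-0.03, -0.02,  0.95]), array([-0.22,  0.22, -0.78])) 0.06651561468420744
0 False (array([0.06, 0.06, 0.14]), array([-0.96,  0.05,  1.63])) 0.0651010485908397
-0.001 False (array([ 0.04,  0.07, -0.8 ]), array([-1.51, -0.45,  5.03])) 0.06513174812284193
13.925
```

It passed over the head with no force and landed at z≈0 with about 6 N, so the stud is through. Next I'll ease off and slide down the slope.

```bash
python3 - <<'E'
from h import *
from plant import robot
robot.sleep(.15)
robot.move_straight(tgt(0,0,.0002),vel=.02);print(where(robot.sense()))
for x,v,c in((-.006,.03,6),(-.012,.03,6),(-.018,.03,6),(-.022,.02,6),(-.0265,.008,6)):
    hit=robot.move_straight(tgt(x,0,.0002),vel=v,contact_N=c);s=robot.sense();print(x,hit,where(s))
    if hit:break
print(s["t"])
f=robot.grab_frame("wrist");cv2.imwrite("pics/w5.png",f["image"][:,:,::-1]);pickle.dump((f,s),open("w5.pkl","wb"))
E
```

```text
(array([ 0.07, -0.01,  0.11]), array([-0.83, -0.35,  1.29]))
-0.006 False (array([-6.37, -0.01,  0.2 ]), array([-0.17, -0.54,  1.52]))
-0.012 False (array([-1.272e+01, -1.000e-02,  1.900e-01]), array([-0.95,  1.32,  1.07]))
-0.018 False (array([-18.7 ,  -0.04,   0.19]), array([-0.89, -0.26,  1.28]))
-0.022 False (array([-22.2,   0. ,   0.2]), array([-0.95,  0.41,  0.07]))
-0.0265 False (array([-25.33,   0.05,   0.37]), array([ 3.37,  0.77, -0.56]))
16.4333
```

View pics/w5.png

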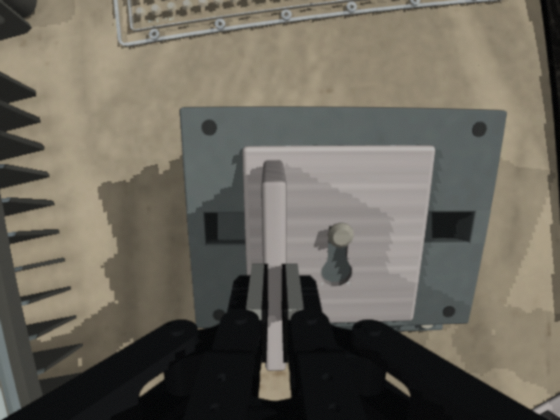

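The stud head is at (341,235), in the narrow closed end, and the plate sits squarely on the face. About 4 N up the slope confirms it has hit the stop. I'll let go, retreat and check.

```bash
python3 - <<'E'
from h import *
from plant import robot
robot.move_straight(tgt(-.0248,0,-.0002),vel=.01);print(where(robot.sense()))
robot.grip(.45);robot.sleep(.2)
p=robot.sense()["tcp_pos"];print(where(robot.sense()))
robot.move_straight(p+H1@[0,0,.16],vel=.12);robot.sleep(.3)
f=robot.grab_frame("wrist");cv2.imwrite("pics/w6.png",f["image"][:,:,::-1]);s=robot.sense();print(s["t"])
C=(cloud(f)-PS)@H1;q=C.reshape(-1,3);q=q[(abs(q[:,0])<.075)&(q[:,0]>-.055)&(abs(q[:,1])<.045)]
q=q[(q[:,2]>.001)&(q[:,2]<.0065)&(q[:,1]<.025)]
print(np.median(q[:,2]),np.linalg.lstsq(np.c_[q[:,:2],np.ones(len(q))],q[:,2],rcond=None)[0],"x",np.percentile(q[:,0],[.2,99.8]),"y",np.percentile(q[:,1],.2))
E
```

```text
(array([-25.2 ,   0.14,  -0.12]), array([0.35, 0.09, 3.82]))
(array([-24.94,  -0.03,  -0.24]), array([ 0.4 , -0.74,  0.77]))
19.2583
0.004955057121847536 [-0.00507501  0.00058241  0.00488191] x [-0.05477266  0.06227858] y -0.04484585638482423
```

View pics/w6.png

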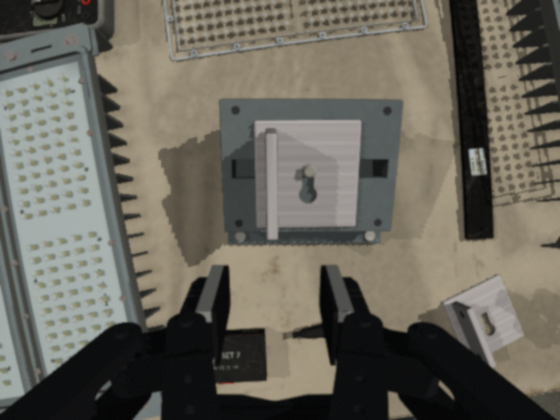

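The bracket lies flat (its top is 5.0 mm above the face, tilt under 0.3°), with the stud head at (309,170) in the narrow end. The gripper is clear and the bystanders are where they were.

```bash
python3 -c "
from plant import robot
print(robot.close_job())"
```

```text
the job is handed in; nothing more can be done
None
```

The bracket hangs flat on the sloping face with the stud at the closed narrow end of the keyhole; it is let go and the gripper is clear, and the job was handed in at about 19 s (no verdict was returned).

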